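# Index the drilling table to the next hole

### The job

A round lamp base is being drilled on the hand-indexed drilling table. With the fingertips, press the indexing plunger fully in, turn the table one hole counter-clockwise (seen from above) and let the plunger spring back out in that next hole, neither going past it nor turning the other way. Grasp and lift nothing, leave the lamp base lying in its place and the other things where they stand, and finish with the hand clear.

Things in the scene. Friction and masses are not known exactly. Their poses are not given: they have to be found in the camera images.
- index_base: Fixed part of the drilling table: steel index plate, 330 mm across, top 35 mm above the bench, with eight dark holes (18 mm wide, 45 degrees apart) on a circle of radius 115 mm; four 4 mm high bolt heads at radius 152 mm. Place and yaw differ every time. Origin on the bench on the vertical axis of turning; z up; x points to the hole in which the plunger sits at the start.
- index_arm (a joint): Turning part (rad; 0 at the start, grows counter-clockwise from above, next hole at 0.785): aluminium disc 140 mm across, top at 50 mm, that carries the lamp base, with an arm out to the plunger. Locked, with 0.01 rad of play, while the plunger is out in a hole. With it fully in, 1.5 to 3 N sideways at the plunger turns it, and it stays where left.
- plunger (a joint): Indexing plunger (m; 0 = out in a hole, grows as it is pressed straight down, 0.010 = fully in). Spring: about 4 N at 0, 8 N at 0.010. Its pin leaves the hole at 0.008. Let go between two holes it stays down at 0.008, riding under the plate, and can still be pushed round; it snaps up by itself on coming to a hole and locks the table there.
- plunger_top (a point): Centre of the upper face of the plunger's round flat steel head, 36 mm across: 66 mm above the bench when out, 115 mm from the table's axis; it moves down and round with the plunger. It sits inside the guard ring; shut fingertips fit into the ring to press it.
- guard_top (a point): Centre of the mouth of the dark steel guard ring round the plunger, fixed to the arm, rim 76 mm above the bench (10 mm above the plunger's head when out); inner diameter 56 mm, outer 68 mm, concentric with the plunger. Its inner or outer wall may be pushed sideways to turn the table.
- start_hole (a point): Centre of the hole in which the plunger sits at the start, on top of the index plate (36 mm above the bench); fixed.
- next_hole (a point): Centre of the next hole counter-clockwise, 45 degrees on from the first, on top of the index plate; fixed. The plunger must come to stand above it.
- blank: Lamp base: loose round wooden disc, 100 mm across, 22 mm thick, lying in the middle of the aluminium disc between three low steel blocks (10 mm high); its top is 72 mm above the bench. Origin at the centre of its underside. It turns along with the table and must not be lifted or pushed off.
- dowel: Loose upright wooden dowel, 20 mm across, 45 mm high, on the index plate on the side away from the arm. Origin at the centre of its underside. Bystander.
- collar: Loose steel ring, 28 mm outside, 14 mm high, lying on the index plate, clear of the arm's way to the next hole. Origin at the centre of its underside. Bystander.
- glue: White glue bottle, 60 mm across, 170 mm high, on the bench to the left. Origin under its centre. Bystander.
- screwdriver: Screwdriver lying on the bench to the right. Origin at its middle, on the bench. Bystander.
- offcut: Wooden off-cut, 130 x 45 x 35 mm, on the bench to the left. Origin under its centre. Bystander.
- tape: Roll of tape, 90 mm across, 22 mm high, lying on the bench to the right. Origin under its centre. Bystander.
- pencil_mug: Blue cup with pencils, 76 mm across, 90 mm high (pencils up to 140 mm), at the far right of the bench. Origin under its centre. Bystander.
Things that resemble listed ones, but are neither listed nor needed, are in the scene too. What is shaped like the blank but blue or pink is not meant.

How it is judged:
By the outcome, as a careful person would: the job done as asked, in the order asked, and still so for the second after the job is handed in, with the robot touching nothing.
It also fails if it takes over 38 s, if anything falls off the work surface, if the arm or the gripper's body presses on something with over 40 N, if the wrist force passes 120 N, or if a joint passes its speed limit or range.

### The arm

A 6-joint arm with a two-finger parallel gripper is mounted at the origin on the work surface. World frame = base frame: x ahead of the robot, y to its left, z up, the work surface at z = 0. Lengths are in mm, angles in rad, forces in N, time in s.
With the tool pointing down it reaches from about 275 to 1000 mm from the base axis. Payload 8.4 kg.
Tool frame: the origin (TCP) lies at the centre of the arm's flange, where the gripper is bolted on; the fingertips stand r.tip_extent ahead of it and the grasp point (between the pads) lies 155 mm ahead of it (r.tip_extent is the distance from the TCP to the fingertips, in mm); z points along the fingers, y is the direction in which the jaws open and shut (so a half turn about z gives the same grasp; the last joint's range is limited). The gripper opens to 85 mm and grips with 20 to 120 N. Pads are 22 mm wide; open, the fingers measure 114 mm over their backs; the gripper's body (76 mm by 85 mm) begins 54 mm behind the grasp point. The pads swing forward as they close: fully open they stand 13 mm farther back than shut.
Start: joints at [-1.119, 0.353, 1.633, -0, 1.155, -0.002], TCP at [273.99, -561.747, 404.681] pointing down, gripper open.
Joint ranges: [-2.63, 2.63], [-0.92, 2.1], [0.06, 2.66], [-1.3, 4.44], [0, 2.69], [-3.02, 3.02]. Speed limits (rad/s): [2.22, 2.22, 2.79, 3.14, 3.14, 3.14].

### API

Orientations are given as [roll, pitch, yaw] about the fixed x, y, z axes, in that order (R = Rz(yaw) Ry(pitch) Rx(roll)).
In Python, from rig import sense, grab_frame, job, r gives the robot as it stands. The module is installed in compiled form; this text tells all that it offers.
- The arm moves only by the shell command python3 -m creep 'ROWS' [FORCE]. ROWS is JSON, a list of rows, each a list of 7 numbers: the turn, a rotation vector about the tool's x, y, z in rad, then the shift along the tool's x, y, z in mm, then the closure, from 0 (fully open) to 1 (shut). In form: [[wx, wy, wz, dx, dy, dz, fingers], ...]. A call has 1 to 10 rows; each row shifts and turns the pose as measured when the row begins, along the tool's axes as they then stand; what a row does not reach is not made up. A row lasts 1/12 s, in which the tool goes at most 41.7 mm and 7.16 degrees, less where a joint would pass 70% of its speed; a pose out of reach is approached as far as the arm can. A call with a gripper value outside its range is refused whole. The fingers move at their own pace and stop on an object; FORCE is the grip in N (left out, the last holds). Time passes only in rows, so rows that do not move let the fingers close. It gives the time, the measured TCP pose, the force and the opening at its end, in the units of the state.
- sense(): the state, without advancing time (a new reading comes with each control period).
- grab_frame(name): name is "scene" or "top" or "wrist"; returns a dict with "color" (384x512x3 uint8, red, green, blue), "mtx" (3x3 intrinsics, pixels), "T" (4x4, takes a point from camera to world coordinates). Camera axes: x right, y down, z forward; pixel columns grow to the right and rows downward; lengths in mm; the calibration is good to about 2 mm. The wrist camera is an equidistant fisheye: a pixel r from the principal point sees the ray r / f radians off the axis. A picture is of the moment at which its call begins. There is no depth.
- job.sign_off(): hands the job in, once; it reports no verdict.
The state is a dict: "clock": time; "qpos": joint angles; "qvel": joint speeds; "joint_efforts": joint torques, N m; "eef_pos": TCP position; "tcp_rot": TCP orientation; "contact_force": force on the tool from outside, world axes, zero at the start; "wrist_torque": the same for the moment, N m; "opening": opening from 0.0 (shut) to 1.0 (fully open).
Only numpy, scipy, OpenCV 4.12 (cv2) and the standard library are available. Lean on these libraries where they do the work, as an engineer would, in place of code of your own. Each camera call takes 0.05 s, during which the arm holds its last target.

## Working session

There is one attempt and no reset: what is moved stays moved. The work goes in short steps, Python scripts to look and compute and a shell command to move; the robot and the scene stay as the last step left them, time stands still between calls to the robot, and variables do not carry over. Pictures are saved under pics/ and viewed, and the job is handed in when it is done.

```bash
mkdir -p pics; ls
python3 - <<'E'
from rig import sense,grab_frame,job,r
import cv2
print(sense(), r.tip_extent)
for n in ["scene","top","wrist"]:
    f=grab_frame(n); cv2.imwrite(f"pics/{n}0.png",f["color"][:,:,::-1]); print(n,f["mtx"].round(2).tolist(),f["T"].round(4).tolist())
E
```

```text
pics
{'clock': 0.0, 'qpos': array([-1.11938243e+00,  3.53624507e-01,  1.63416221e+00,  1.67211528e-05,
        1.15519612e+00, -2.39915037e-03]), 'qvel': array([-0.00105504, -0.00092534, -0.00019823, -0.0006088 ,  0.00019844,
        0.00047305]), 'joint_efforts': array([ 5.32018712e-04, -6.05244398e+01, -3.42060435e+01,  4.51926292e-05,
        9.48228640e-03, -5.91211560e-06]), 'eef_pos': array([ 273.89154744, -561.51329593,  403.96426572]), 'tcp_rot': array([-3.14020251e+00, -1.86235630e-05,  4.53806274e-01]), 'contact_force': array([-0.43198593,  0.58032947, -0.71163144]), 'wrist_torque': array([-0.02546891,  0.01344613, -0.02464796]), 'opening': 1.0010654660861154} 173.4
scene [[374.16, 0.0, 251.01], [0.0, 374.16, 185.18], [0.0, 0.0, 1.0]] [[0.5706, 0.6168, -0.5422, 1026.8252], [0.8212, -0.4359, 0.3684, -340.8088], [-0.0091, -0.6555, -0.7552, 801.9338], [0.0, 0.0, 0.0, 1.0]]
top [[418.35, 0.0, 250.62], [0.0, 418.35, 188.45], [0.0, 0.0, 1.0]] [[-0.028, -0.9956, 0.0893, 368.9915], [-0.9996, 0.0286, 0.0057, 4.5725], [-0.0082, -0.0891, -0.996, 1442.6764], [0.0, 0.0, 0.0, 1.0]]
wrist [[297.32, 0.0, 255.98], [0.0, 297.32, 192.71], [0.0, 0.0, 1.0]] [[0.438, -0.8532, -0.2833, 346.8242], [-0.899, -0.416, -0.1372, -526.648], [-0.0008, 0.3148, -0.9492, 372.7647], [0.0, 0.0, 0.0, 1.0]]
```

View pics/scene0.png

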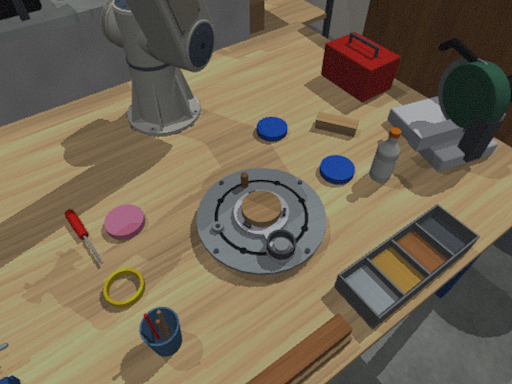

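View pics/top0.png

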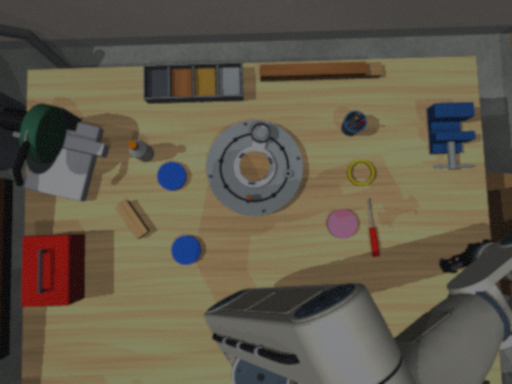

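View pics/wrist0.png

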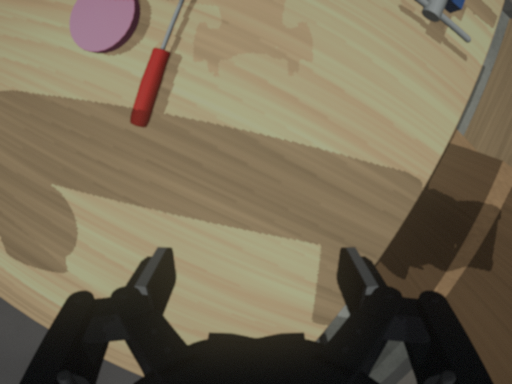

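Run:
```python
import cv2
a=cv2.imread("pics/top0.png")[105:230,195:320]; cv2.imwrite("pics/top0c.png",cv2.resize(a,None,fx=4.6,fy=4.6,interpolation=cv2.INTER_CUBIC))
a=cv2.imread("pics/scene0.png")[160:280,185:335]; cv2.imwrite("pics/scene0c.png",cv2.resize(a,None,fx=5,fy=5,interpolation=cv2.INTER_CUBIC))
```

```text
(no output)
```

View pics/top0c.png

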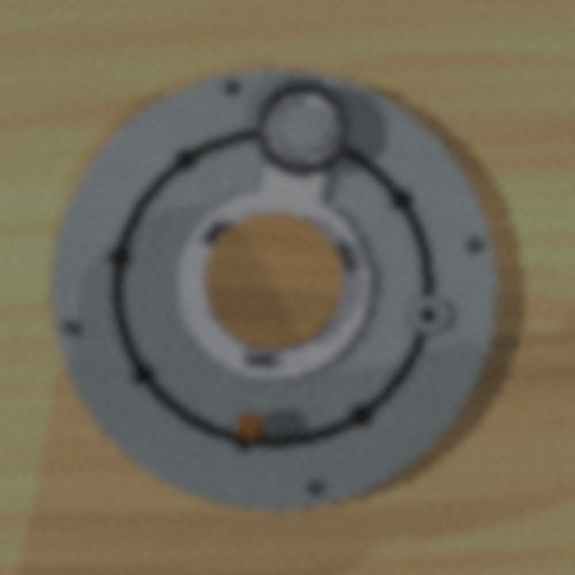

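View pics/scene0c.png

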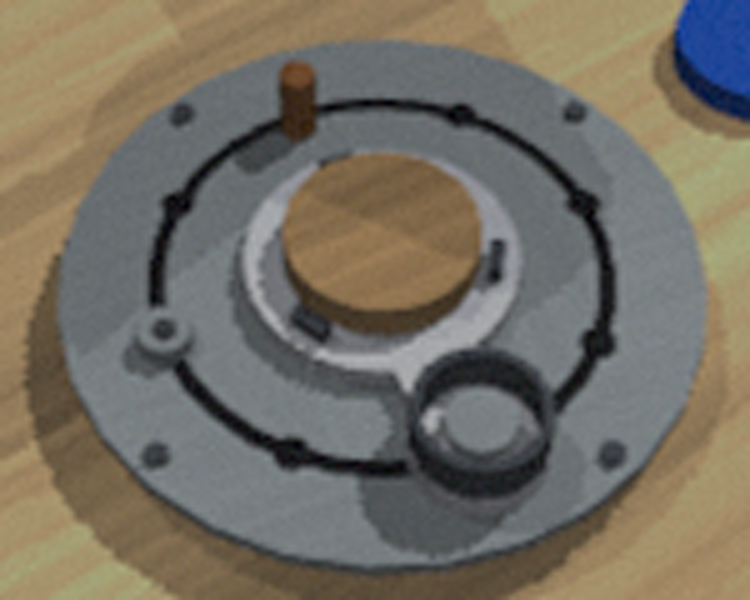

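```bash
cat > h.py <<'E'
import numpy as np
from rig import grab_frame
def proj(f,P):
    T=f["T"];p=(np.asarray(P)-T[:3,3])@T[:3,:3];q=p@f["mtx"].T
    return q[:,:2]/q[:,2:]
def ray(f,uv,z):
    d=f["T"][:3,:3]@np.linalg.solve(f["mtx"],[uv[0],uv[1],1]);o=f["T"][:3,3]
    return o+d*(z-o[2])/d[2]
def rayfe(f,uv,z):
    m=f["mtx"];a=np.array([(uv[0]-m[0,2]),(uv[1]-m[1,2])]);rr=np.hypot(*a);th=rr/m[0,0]
    d=np.r_[np.sin(th)*a/rr,np.cos(th)];d=f["T"][:3,:3]@d;o=f["T"][:3,3]
    return o+d*(z-o[2])/d[2]
def tri(f1,u1,f2,u2):
    A=[];b=[]
    for f,u in((f1,u1),(f2,u2)):
        d=f["T"][:3,:3]@np.linalg.solve(f["mtx"],[u[0],u[1],1]);d/=np.linalg.norm(d)
        M=np.eye(3)-np.outer(d,d);A.append(M);b.append(M@f["T"][:3,3])
    return np.linalg.lstsq(np.vstack(A),np.hstack(b),rcond=None)[0]
E
cat > m.py <<'E'
from h import *
from scipy.optimize import least_squares
t=grab_frame("top");s=grab_frame("scene")
c=lambda x,y:(195-.5+(x+.5)/4.6,105-.5+(y+.5)/4.6)
d=lambda x,y:(185-.5+(x+.5)/5,160-.5+(y+.5)/5)
kt=[1,2,3,5,7];pt=np.array([c(186,158),c(119,257),c(142,374),c(362,414),c(403,199)])
ks=[1,2,3,7,5];ps=np.array([d(598,342),d(582,203),d(462,114),d(292,453),d(176,203)])
def H(p,k,z=36):
    a=p[2]+np.array(k)*np.pi/4
    return np.c_[p[0]+115*np.cos(a),p[1]+115*np.sin(a),np.full(len(k),p[3] if len(p)>3 else z)]
for nm,fr in(("t",[(t,kt,pt)]),("s",[(s,ks,ps)]),("both",[(t,kt,pt),(s,ks,ps)])):
    x0=[500,0,-.1]+([36] if nm=="both" else [])
    o=least_squares(lambda p:np.concatenate([(proj(f,H(p,k))-q).ravel() for f,k,q in fr]),x0)
    print(nm,o.x.round(3),"rms",np.sqrt((o.fun**2).mean()).round(2))
    print(" start",H(o.x,[0])[0].round(1)," next",H(o.x,[1])[0].round(1))
print("ring tri",tri(t,c(303,126),s,d(482,408)).round(1),ray(t,c(303,126),76).round(1),ray(s,d(482,408),76).round(1))
print("blank",tri(t,c(275,281),s,d(382,238)).round(1))
E
python3 m.py
```

```text
t [ 5.68767e+02 -7.55000e-01 -2.17000e-01] rms 0.19
 start [681.1 -25.6  36. ]  next [665.7  61.1  36. ]
s [ 5.70332e+02 -1.59800e+00 -2.19000e-01] rms 0.23
 start [682.6 -26.6  36. ]  next [667.4  60.1  36. ]
both [ 5.69185e+02 -7.45000e-01 -2.18000e-01  3.41870e+01] rms 0.23
 start [681.5 -25.7  34.2]  next [666.2  61.   34.2]
ring tri [680.3 -25.3  70.3] [678.7 -25.6  76. ] [683.3 -27.2  76. ]
blank [569.   -1.6  61.7]
```

```bash
python3 -m creep '[[0,0,0.113,0,0,0,1],[0,0,0.113,0,0,0,1],[0,0,0.113,0,0,0,1],[0,0,0.113,0,0,0,1],[0,0,0,15,-20,0,1],[0,0,0,24,-31,0,1],[0,0,0,24,-31,0,1],[0,0,0,24,-31,0,1],[0,0,0,24,-31,0,1],[0,0,0,24,-31,0,1]]'; python3 -m creep '[[0,0,0,24,-31,0,1],[0,0,0,24,-31,0,1],[0,0,0,24,-31,0,1],[0,0,0,24,-31,0,1],[0,0,0,24,-31,0,1],[0,0,0,24,-31,0,1],[0,0,0,15,-20,0,1],[0,0,0,0,0,0,1]]'
```

```text
clock: 1.08
eef_pos: [412.6, -388.9, 402.6]
tcp_rot: [3.141, 0.002, -0.032]
contact_force: [0.7, -1.0, -0.2]
opening: -0.001
clock: 1.75
eef_pos: [587.7, -171.1, 402.6]
tcp_rot: [3.142, -0.001, -0.028]
contact_force: [0.1, -0.3, -0.5]
opening: -0.001
```

```bash
python3 -m creep '[[0,0,-0.028,18,-28,0,1],[0,0,0,20,-30,0,1],[0,0,0,20,-30,10,1],[0,0,0,20,-30,25,1],[0,0,0,14,-22,25,1],[0,0,0,2,-5,25,1],[0,0,0,0,0,25,1],[0,0,0,0,0,0,1]]'
python3 - <<'E'
from rig import *
import cv2
print(sense()["eef_pos"],sense()["tcp_rot"])
for n in ["scene","wrist"]:
    f=grab_frame(n); cv2.imwrite(f"pics/{n}1.png",f["color"][:,:,::-1])
E
```

```text
clock: 2.42
eef_pos: [686.0, -22.4, 291.1]
tcp_rot: [3.139, -0.006, 0.003]
contact_force: [-0.9, -0.1, 0.2]
opening: 0.002
[685.98103838 -22.42498715 291.11612676] [ 3.13903598e+00 -5.89546086e-03  3.10556859e-03]
```

View pics/wrist1.png

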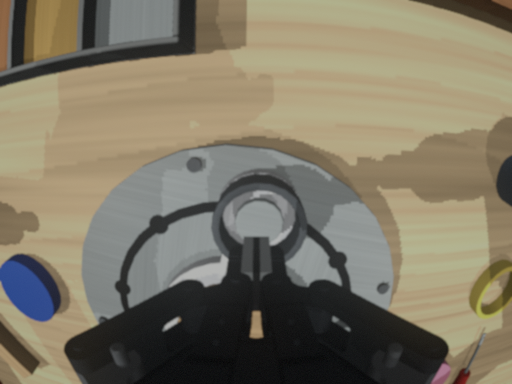

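View pics/scene1.png

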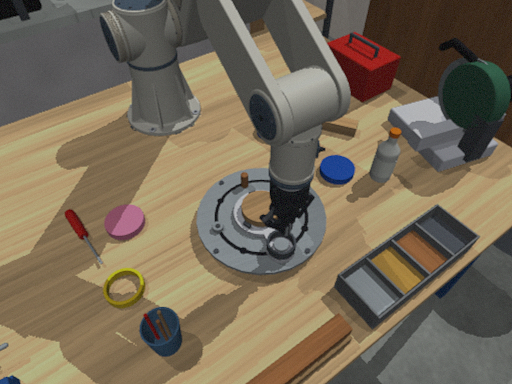

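Run:
```python
import cv2
a=cv2.imread("pics/wrist1.png")[160:290,190:330]; cv2.imwrite("pics/wrist1c.png",cv2.resize(a,None,fx=4.5,fy=4.5,interpolation=cv2.INTER_CUBIC))
```

```text
(no output)
```

View pics/wrist1c.png

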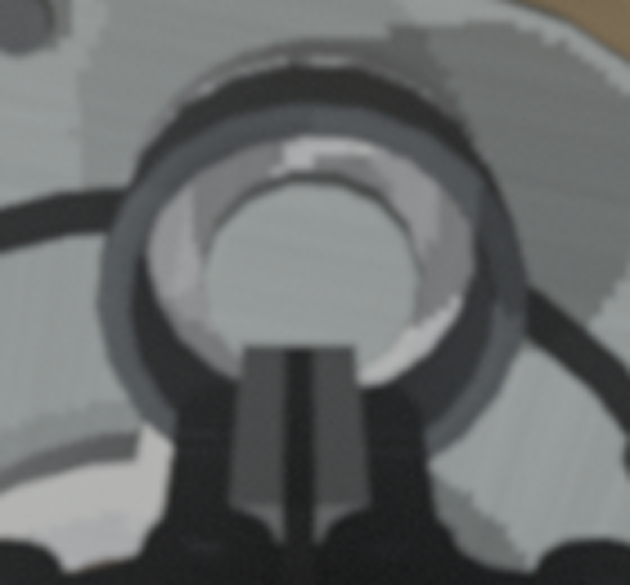

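Run:
```python
from h import *
import cv2
f=grab_frame("wrist")
e=lambda x,y:(190-.5+(x+.5)/4.5,160-.5+(y+.5)/4.5)
def cc(P):
    P=np.array(P)[:,:2];A=np.c_[2*P,np.ones(len(P))];x=np.linalg.lstsq(A,(P**2).sum(1),rcond=None)[0];return x[:2].round(1),np.sqrt(x[2]+x[0]**2+x[1]**2).round(1)
print("rim",cc([rayfe(f,e(*u),76) for u in [(98,300),(527,300),(312,103),(170,160),(475,170)]]))
print("head",cc([rayfe(f,e(*u),66) for u in [(205,275),(418,275),(312,178),(245,205),(385,205)]]))
for z in(117,124): print("tip",[rayfe(f,e(*u),z).round(1) for u in [(245,346),(355,346)]])
```

```text
rim (array([681.6, -26.8]), np.float64(33.5))
head (array([682.8, -26.7]), np.float64(17.2))
tip [array([695.9, -17.7, 117. ]), array([695.9, -31.3, 117. ])]
tip [array([699.3, -18. , 124. ]), array([699.3, -30.9, 124. ])]
```

```bash
python3 -m creep '[[0,0,0,-4,3.5,0,1],[0,0,0,0,0,0,1],[0,0,0,0,0,12,1],[0,0,0,0,0,12,1],[0,0,0,0,0,0,1]]'
python3 - <<'E'
from rig import *
import cv2
print(sense()["eef_pos"],sense()["tcp_rot"],r.tip_extent)
f=grab_frame("wrist"); cv2.imwrite(f"pics/wrist2.png",cv2.resize(f["color"][150:310,170:350,::-1],None,fx=3.5,fy=3.5,interpolation=2))
f=grab_frame("scene"); cv2.imwrite(f"pics/scene2.png",cv2.resize(f["color"][160:280,210:350,::-1],None,fx=4.5,fy=4.5,interpolation=2))
E
```

```text
clock: 2.98
eef_pos: [685.3, -30.6, 279.9]
tcp_rot: [3.138, -0.026, -0.002]
contact_force: [-0.8, -0.6, 0.3]
opening: 0.001
[685.29034565 -30.64046881 279.8789976 ] [ 3.13771016e+00 -2.55838258e-02 -1.66889870e-03] 173.4
```

View pics/wrist2.png

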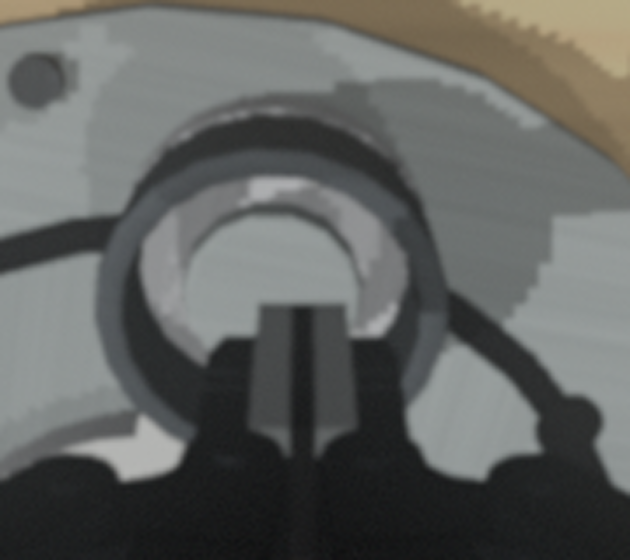

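View pics/scene2.png

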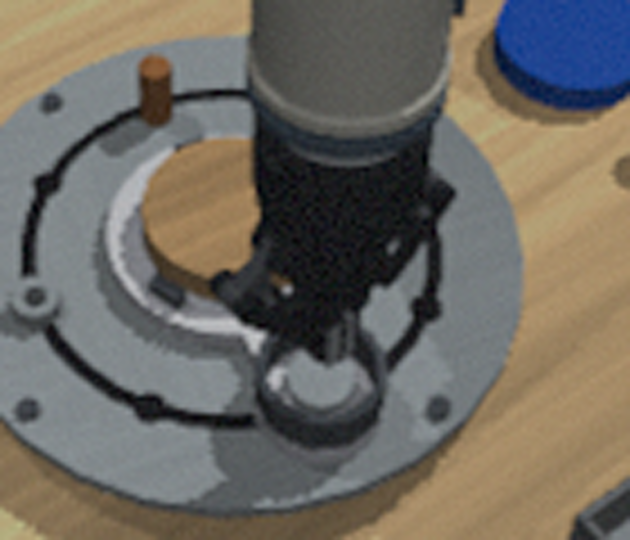

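```bash
python3 -m creep '[[0.004,-0.026,0,-3,-4,0,1],[0,0,0,0,0,0,1],[0,0,0,0,0,0,1]]';  python3 -m creep '[[0,0,0,0,0,0,1]]'; python3 -m creep '[[0,0,0,0,0,10,1],[0,0,0,0,0,0,1]]'
```

```text
clock: 3.33
eef_pos: [683.1, -26.5, 281.2]
tcp_rot: [-3.142, -0.0, -0.002]
contact_force: [-0.4, -0.6, 0.6]
opening: 0.0
clock: 3.42
eef_pos: [683.2, -26.5, 281.2]
tcp_rot: [3.142, -0.001, -0.001]
contact_force: [0.0, -0.4, 0.3]
opening: 0.002
clock: 3.58
eef_pos: [683.5, -26.6, 271.0]
tcp_rot: [3.141, -0.003, -0.001]
contact_force: [-1.7, 0.3, -0.2]
opening: 0.001
```

```bash
python3 -m creep '[[0,-0.003,0,-1,0,10,1],[0,0,0,0,0,0,1],[0,0,0,0,0,9,1],[0,0,0,0,0,0,1]]'
python3 - <<'E'
from rig import *
import cv2
f=grab_frame("wrist"); cv2.imwrite(f"pics/wrist3.png",cv2.resize(f["color"][150:310,170:350,::-1],None,fx=3.5,fy=3.5,interpolation=2))
E
```

```text
clock: 3.92
eef_pos: [682.2, -26.7, 249.0]
tcp_rot: [3.141, 0.001, -0.001]
contact_force: [-0.3, 0.2, 0.1]
opening: -0.002
```

View pics/wrist3.png

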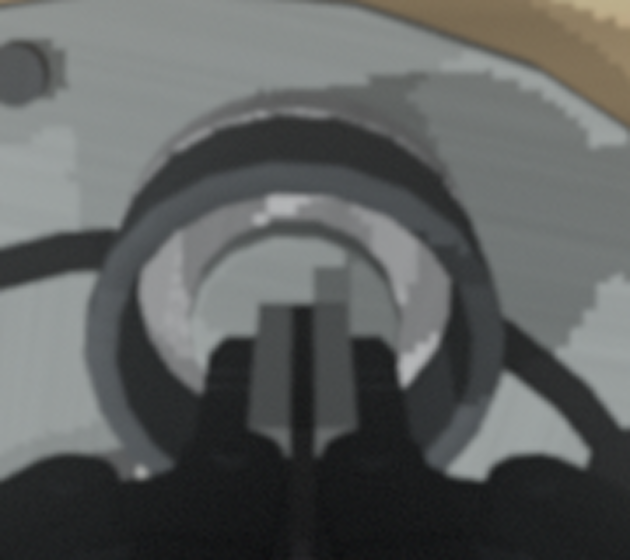

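Tips are shut just above the ring (tip at 300,303; head centred about col 295), well centred. Descending to touch.

```bash
python3 -m creep '[[0,0,0,0,0,6,1],[0,0,0,0,0,0,1]]'; python3 -m creep '[[0,0,0,0,0,3,1],[0,0,0,0,0,0,1]]';python3 -m creep '[[0,0,0,0,0,3,1],[0,0,0,0,0,0,1]]'
```

```text
clock: 4.13
eef_pos: [682.9, -26.7, 243.7]
tcp_rot: [3.141, -0.001, -0.001]
contact_force: [-0.5, 0.1, -0.3]
opening: -0.001
clock: 4.3
eef_pos: [683.0, -26.7, 240.3]
tcp_rot: [3.141, -0.001, -0.001]
contact_force: [0.3, 0.3, -0.2]
opening: -0.0
clock: 4.47
eef_pos: [683.3, -26.8, 237.8]
tcp_rot: [3.141, -0.002, -0.001]
contact_force: [-3.1, 0.5, 3.2]
opening: -0.001
```

```bash
python3 -m creep '[[0,0,0,-0.5,0,3,1],[0,0,0,0,0,0,1]]'; python3 -m creep '[[0,0,0,0,0,3,1],[0,0,0,0,0,0,1]]';python3 -m creep '[[0,0,0,0,0,2,1],[0,0,0,0,0,0,1]]';python3 -m creep '[[0,0,0,0,0,1.5,1],[0,0,0,0,0,0,1]]'
```

```text
clock: 4.63
eef_pos: [683.2, -26.8, 235.5]
tcp_rot: [3.141, -0.004, -0.001]
contact_force: [-2.4, 0.3, 4.4]
opening: 0.002
clock: 4.8
eef_pos: [683.3, -26.7, 233.1]
tcp_rot: [3.141, -0.004, -0.001]
contact_force: [-1.0, 0.6, 4.2]
opening: -0.005
clock: 4.97
eef_pos: [683.3, -26.8, 232.0]
tcp_rot: [3.141, -0.004, -0.001]
contact_force: [-1.4, 0.3, 5.7]
opening: 0.003
clock: 5.13
eef_pos: [683.3, -26.8, 231.4]
tcp_rot: [3.141, -0.004, -0.001]
contact_force: [-2.0, -0.0, 5.9]
opening: 0.0
```

```bash
python3 -m creep '[[0,-0.003,0,0,0,3,1],[0,0,0,0,0,0,1]]'; python3 -m creep '[[0,0,0,0,0,3,1],[0,0,0,0,0,0,1]]'; python3 -m creep '[[0,0,0,0,0,2,1]]'; python3 -m creep '[[0,0,0,0,0,0,1]]'
```

```text
clock: 5.3
eef_pos: [683.7, -26.7, 230.1]
tcp_rot: [3.141, -0.003, -0.001]
contact_force: [-3.2, 0.2, 6.5]
opening: -0.002
clock: 5.47
eef_pos: [683.8, -26.7, 230.3]
tcp_rot: [3.141, -0.003, -0.001]
contact_force: [-3.7, 0.6, 5.9]
opening: -0.001
clock: 5.55
eef_pos: [683.8, -26.7, 229.5]
tcp_rot: [3.141, -0.003, -0.001]
contact_force: [-1.3, 0.5, 5.8]
opening: 0.002
clock: 5.63
eef_pos: [683.8, -26.7, 230.2]
tcp_rot: [3.141, -0.003, -0.001]
contact_force: [-2.4, -0.8, 5.4]
opening: 0.0
```

```bash
python3 -m creep '[[0,0,0,0,0,4,1],[0,0,0,0,0,4,1]]'; python3 -m creep '[[0,0,0,0,0,6,1],[0,0,0,0,0,6,1]]'
```

```text
clock: 5.8
eef_pos: [684.3, -26.4, 229.0]
tcp_rot: [-3.141, -0.004, -0.001]
contact_force: [-20.1, 3.8, 50.8]
opening: 0.004
clock: 5.97
eef_pos: [684.5, -25.6, 228.9]
tcp_rot: [-3.14, -0.004, -0.002]
contact_force: [-21.7, 2.8, 57.0]
opening: -0.002
```

```bash
python3 -m creep '[[0,0,0,0,-3,2,1],[0,0,0,0.5,-4,2,1],[0,0,0,0.5,-4,2,1]]'
python3 - <<'E'
from rig import *
import cv2
f=grab_frame("wrist"); cv2.imwrite(f"pics/wrist4.png",cv2.resize(f["color"][150:310,170:350,::-1],None,fx=3.5,fy=3.5,interpolation=2))
E
```

```text
clock: 6.22
eef_pos: [686.0, -15.1, 230.3]
tcp_rot: [-3.141, -0.009, -0.002]
contact_force: [-1.3, -0.5, 5.4]
opening: -0.002
```

View pics/wrist4.png

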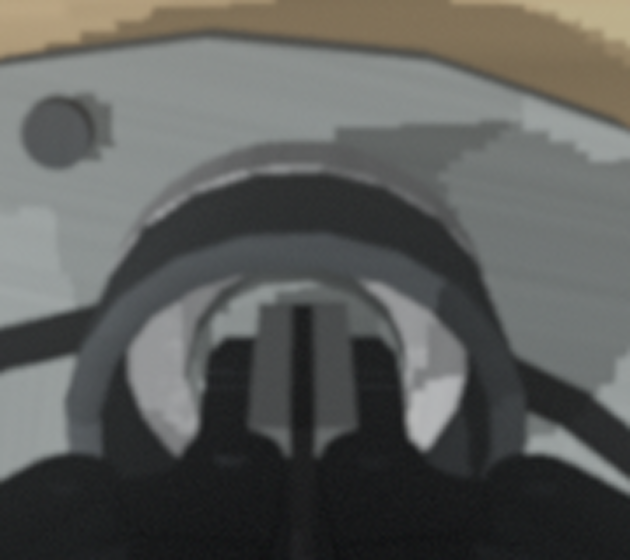

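```bash
python3 -m creep '[[0,-0.006,0,-0.5,-4,1.5,1],[0,-0.002,0,-0.5,-5,1.5,1],[0,-0.002,0,-0.5,-5,1.5,1],[0,-0.002,0,-0.5,-5,1.5,1]]'
```

```text
clock: 6.6
eef_pos: [687.1, 3.9, 229.4]
tcp_rot: [3.141, -0.007, -0.002]
contact_force: [-2.5, -1.8, 12.1]
opening: -0.004
```

```bash
python3 -m creep '[[0,-0.006,0,-1.6,-5,1.2,1],[0,-0.003,0,-1.6,-5,1.2,1],[0,-0.003,0,-2,-5,1,1],[0,-0.003,0,-2,-4,1,1]]';python3 - <<'E'
from rig import *
import cv2
f=grab_frame("wrist"); cv2.imwrite(f"pics/wrist5.png",cv2.resize(f["color"][150:310,170:350,::-1],None,fx=3.5,fy=3.5,interpolation=2))
E
```

```text
clock: 6.93
eef_pos: [684.0, 23.2, 230.2]
tcp_rot: [3.14, -0.006, -0.001]
contact_force: [1.9, -0.2, 5.5]
opening: -0.001
```

View pics/wrist5.png

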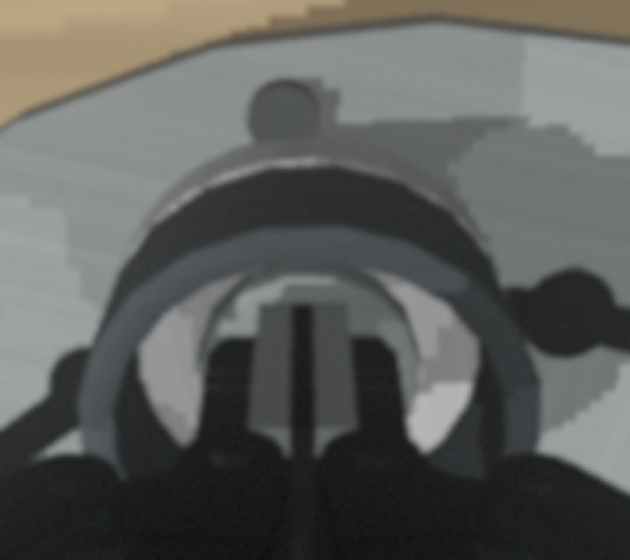

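```bash
python3 -m creep '[[0,-0.004,0,0,0,-5,1],[0,0,0,0,0,-4,1],[0,0,0,0,0,0,1]]';python3 -m creep '[[0,0,0,-2,-5,0,1],[0,0,0,-2,-4,0,1],[0,0,0,0,0,0,1]]'
python3 - <<'E'
from rig import *
import cv2
f=grab_frame("wrist"); cv2.imwrite(f"pics/wrist6.png",cv2.resize(f["color"][150:310,170:350,::-1],None,fx=3.5,fy=3.5,interpolation=2))
E
```

```text
clock: 7.23
eef_pos: [684.2, 24.3, 240.4]
tcp_rot: [3.14, -0.003, -0.0]
contact_force: [-0.0, -0.0, -0.1]
opening: 0.004
clock: 7.48
eef_pos: [679.4, 33.6, 240.1]
tcp_rot: [3.14, -0.001, -0.001]
contact_force: [0.7, 0.1, 0.1]
opening: 0.002
```

View pics/wrist6.png

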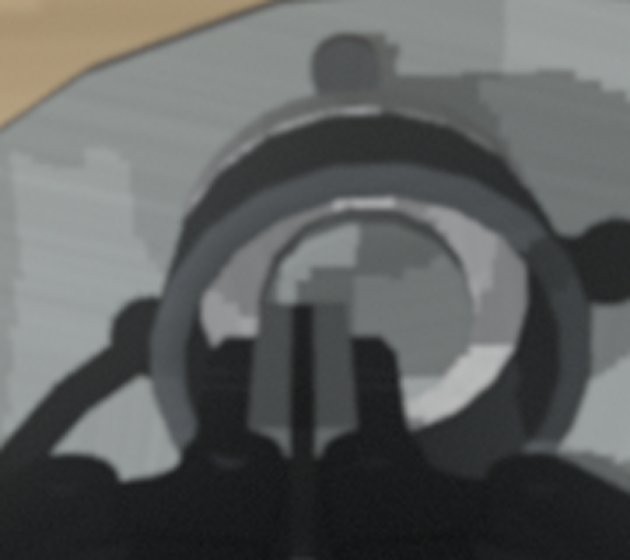

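```bash
for i in 1; do python3 -m creep '[[0,0,0,-1.5,-4,0,1]]'; python3 -m creep '[[0,0,0,-1.5,-4,0,1]]'; python3 -m creep '[[0,0,0,-1.5,-3,0,1]]'; python3 -m creep '[[0,0,0,-1.5,-3,0,1]]'; done
python3 - <<'E'
from rig import *
import cv2
f=grab_frame("wrist"); cv2.imwrite(f"pics/wrist7.png",cv2.resize(f["color"][150:310,170:350,::-1],None,fx=3.5,fy=3.5,interpolation=2))
E
```

```text
clock: 7.62
eef_pos: [677.9, 37.1, 239.8]
tcp_rot: [3.14, -0.001, -0.002]
contact_force: [0.9, 0.3, 0.7]
opening: -0.0
clock: 7.7
eef_pos: [676.4, 40.9, 239.6]
tcp_rot: [3.139, -0.001, -0.001]
contact_force: [1.6, -6.6, 0.8]
opening: -0.002
clock: 7.78
eef_pos: [674.9, 43.6, 239.5]
tcp_rot: [3.137, -0.001, -0.001]
contact_force: [2.0, -5.4, 0.7]
opening: 0.004
clock: 7.87
eef_pos: [673.4, 46.4, 239.5]
tcp_rot: [3.136, -0.002, -0.001]
contact_force: [1.3, -4.6, 0.8]
opening: 0.001
```

View pics/wrist7.png

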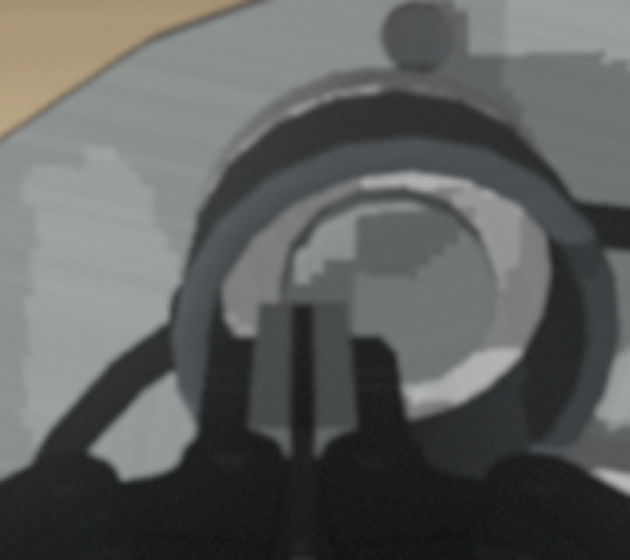

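```bash
python3 -m creep '[[0.004,0,0,-1.5,-3.5,0,1],[0.002,0,0,-1.5,-3.5,0,1],[0.002,0,0,-1.5,-3.5,0,1]]'; python3 -m creep '[[0.002,0,0,-1.7,-3.5,0,1],[0.002,0,0,-1.7,-3,0,1]]'
python3 - <<'E'
from rig import *
import cv2
f=grab_frame("wrist"); cv2.imwrite(f"pics/wrist8.png",cv2.resize(f["color"][150:310,170:350,::-1],None,fx=3.5,fy=3.5,interpolation=2))
f=grab_frame("top"); cv2.imwrite(f"pics/top8.png",cv2.resize(f["color"][105:230,195:320,::-1],None,fx=4.6,fy=4.6,interpolation=2))
E
```

```text
clock: 8.17
eef_pos: [668.4, 56.1, 239.4]
tcp_rot: [3.141, -0.001, 0.0]
contact_force: [0.5, -5.5, 1.1]
opening: -0.001
clock: 8.33
eef_pos: [664.9, 61.9, 239.5]
tcp_rot: [-3.14, -0.002, 0.001]
contact_force: [0.7, -5.8, 1.9]
opening: 0.002
```

View pics/wrist8.png

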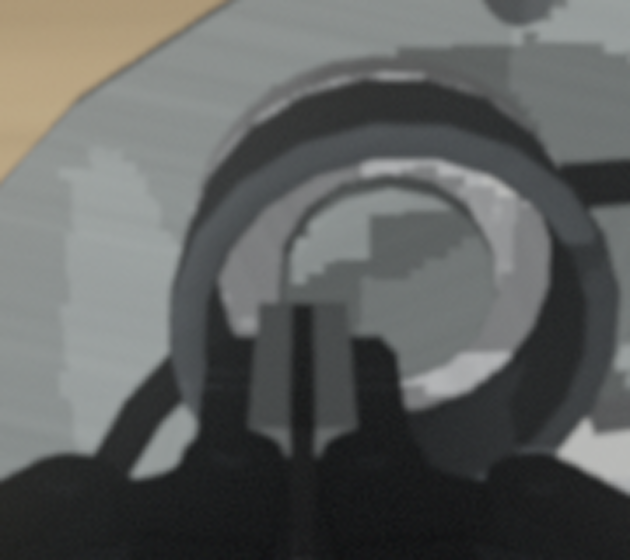

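View pics/top8.png

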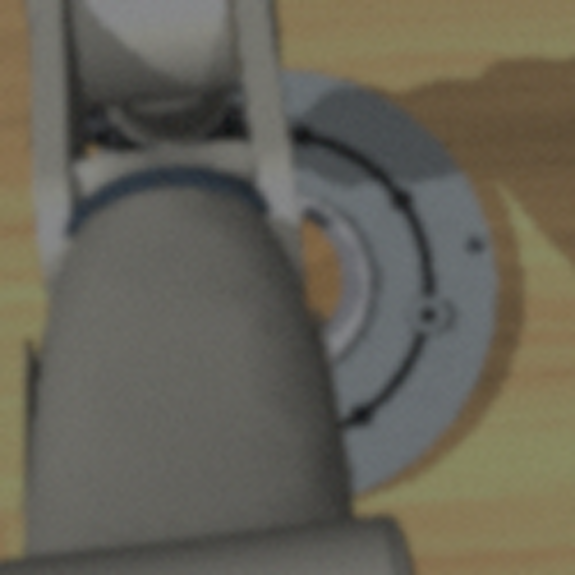

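```bash
python3 -m creep '[[0.001,0,0,-1.9,-3,0,1],[0.001,0,0,-1.9,-3,0,1]]'; python3 -m creep '[[0.001,0,0,-1.9,-2.5,0,1],[0.001,0,0,-1.5,-2.2,0,1]]'; python3 -m creep '[[0.001,0,0,-1.2,-2,0,1]]'; python3 -m creep '[[0.001,0,0,-1.2,-2,0,1]]'
```

```text
clock: 8.6
eef_pos: [661.1, 67.9, 239.4]
tcp_rot: [-3.138, -0.002, 0.0]
contact_force: [0.1, -6.7, -0.2]
opening: -0.003
clock: 8.77
eef_pos: [657.1, 72.9, 239.4]
tcp_rot: [-3.136, -0.001, 0.0]
contact_force: [-0.3, -2.6, 3.5]
opening: 0.005
clock: 8.85
eef_pos: [655.6, 75.0, 239.5]
tcp_rot: [-3.135, -0.001, 0.001]
contact_force: [2.0, -10.0, 0.5]
opening: -0.002
clock: 8.93
eef_pos: [654.7, 76.2, 239.5]
tcp_rot: [-3.137, -0.002, 0.002]
contact_force: [5.9, -19.0, -2.7]
opening: 0.001
```

```bash
python3 -m creep '[[0,0,0,2,4,0,1],[0,0,0,2,4,0,1],[0,0,0,0,0,0,1]]'
python3 - <<'E'
from rig import *
import cv2
f=grab_frame("wrist"); cv2.imwrite(f"pics/wrist9.png",cv2.resize(f["color"][150:310,170:350,::-1],None,fx=3.5,fy=3.5,interpolation=2))
E
```

```text
clock: 9.18
eef_pos: [658.9, 68.7, 239.6]
tcp_rot: [-3.136, -0.003, 0.002]
contact_force: [0.0, 0.1, 0.3]
opening: 0.002
```

View pics/wrist9.png

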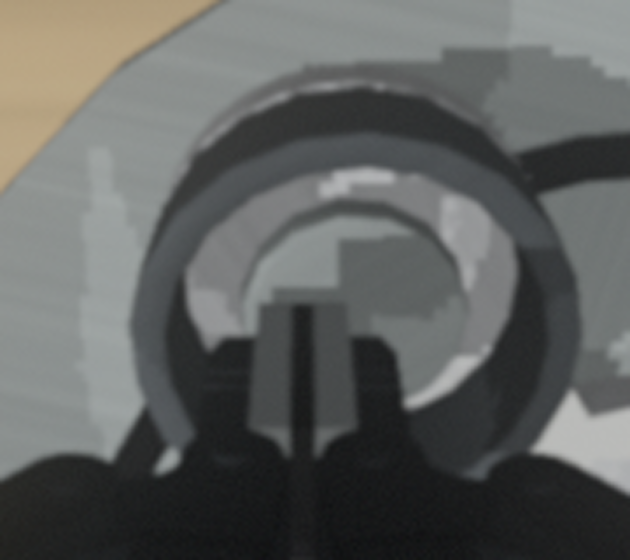

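Ring offset from the tip has fallen and the head looks nearer (larger, up). Lifting straight out and retreating towards the robot/right to check.

```bash
python3 -m creep '[[0,0,0,0,0,-8,1],[0,0,0,0,0,-10,1],[0,0,0,0,0,-15,1],[0,0,0,0,0,-25,1],[0,0,0,0,0,-30,1],[0,0,0,0,0,-30,1],[0,0,0,-15,20,-15,1],[0,0,0,-20,30,0,1],[0,0,0,-20,30,0,1],[0,0,0,-20,30,0,1]]'; python3 -m creep '[[0,0,0,-20,35,0,1],[0,0,0,-20,35,0,1],[0,0,0,-20,35,0,1],[0,0,0,-20,35,0,1],[0,0,0,-20,35,0,1],[0,0,0,-20,35,0,1],[0,0,0,-20,35,0,1],[0,0,0,-10,20,0,1],[0,0,0,0,0,0,1]]'
python3 - <<'E'
from rig import *
import cv2
for n in("scene","top"):
    f=grab_frame(n); cv2.imwrite(f"pics/{n}10.png",f["color"][:,:,::-1])
    x=f["color"][105:230,195:320] if n=="top" else f["color"][160:280,185:335]
    k=4.6 if n=="top" else 5
    cv2.imwrite(f"pics/{n}10c.png",cv2.resize(x[:,:,::-1],None,fx=k,fy=k,interpolation=2))
E
```

```text
clock: 10.07
eef_pos: [583.8, -37.3, 385.5]
tcp_rot: [-3.131, -0.009, 0.009]
contact_force: [0.6, -1.0, 0.1]
opening: -0.0
clock: 10.82
eef_pos: [425.1, -314.9, 392.0]
tcp_rot: [-3.135, -0.021, 0.011]
contact_force: [0.9, 1.2, 0.8]
opening: 0.001
```

View pics/scene10c.png

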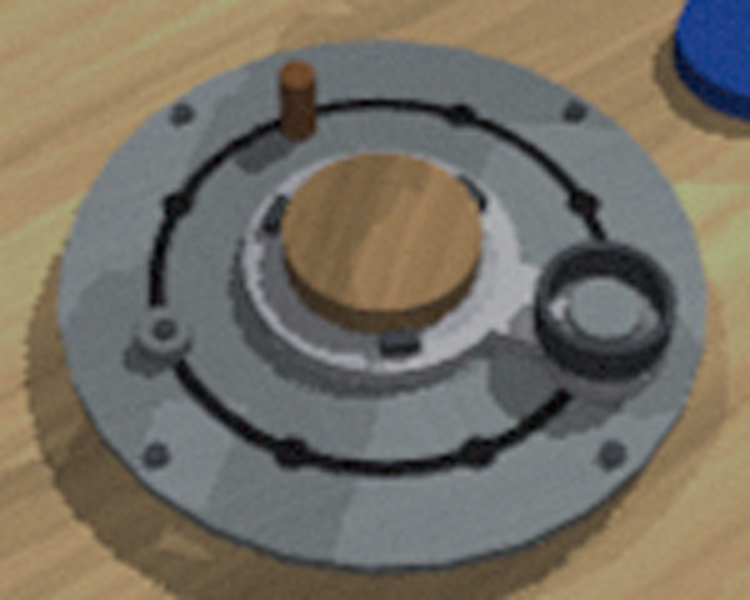

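View pics/top10c.png

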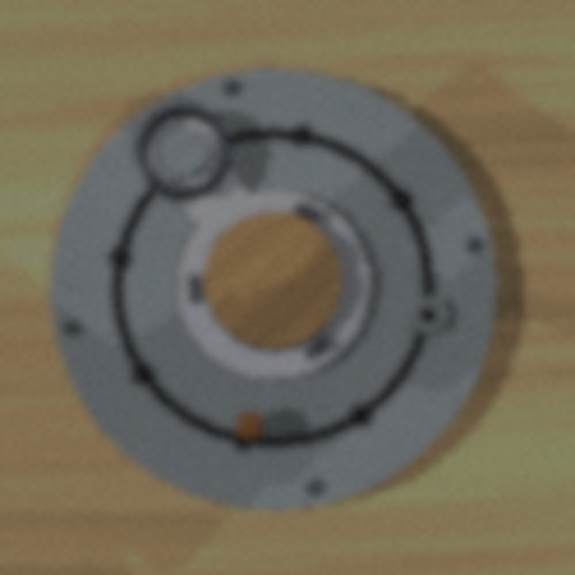

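View pics/scene10.png

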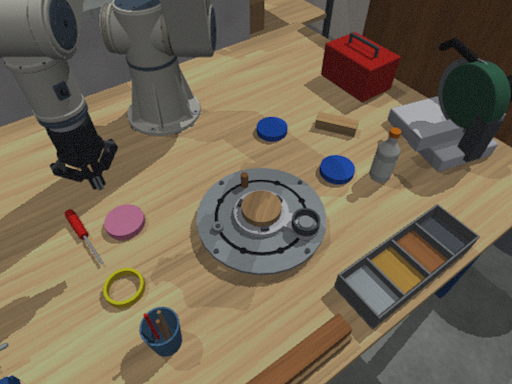

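Run:
```python
from h import *
import cv2
t=grab_frame("top");s=grab_frame("scene")
a=.5674;P=lambda a,z,r=115:[569.5+r*np.cos(a),-1.1+r*np.sin(a),z]
for n,f in(("t",t),("s",s)):
    img=f["color"][:,:,::-1].copy();k=10;img=cv2.resize(img,None,fx=k,fy=k,interpolation=2)
    c0=np.array(P(a,0));th=np.linspace(0,6.3,80)
    for z,R,col in((76,34,(0,255,255)),(66,18,(0,255,0)),(58,18,(0,0,255))):
        q=proj(f,np.c_[c0[0]+R*np.cos(th),c0[1]+R*np.sin(th),0*th+z]);q=((q+.5)*k-.5).astype(int)
        cv2.polylines(img,[q],True,col,1)
    u,v=(proj(f,[P(a,70)])[0]*k).astype(int); cv2.imwrite(f"pics/ov_{n}.png",img[v-250:v+250,u-300:u+300])
```

```text
(no output)
```

View pics/ov_s.png

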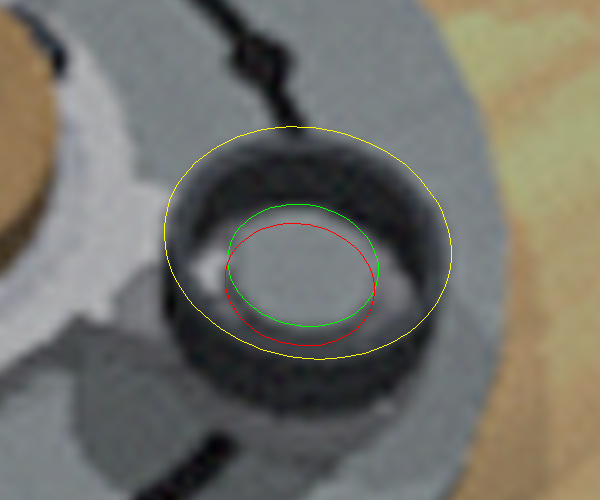

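View pics/ov_t.png

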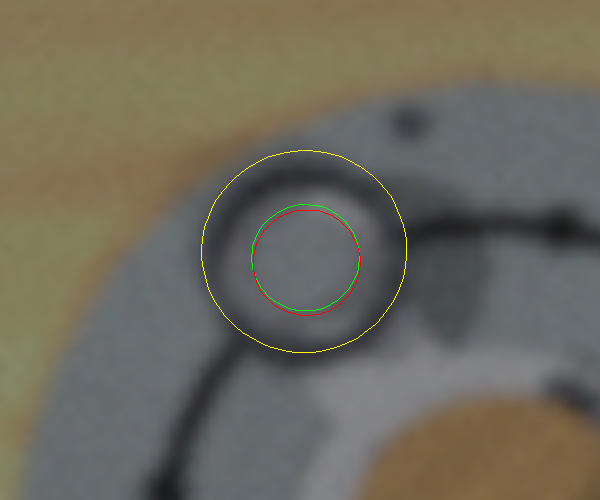

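Run:
```python
from h import *
import cv2
s=grab_frame("scene");k=10;out=[]
for fn,a in(("scene0",-.218),("scene10",.5674)):
    img=cv2.resize(cv2.imread(f"pics/{fn}.png"),None,fx=k,fy=k,interpolation=2)
    c0=np.array([569.5+115*np.cos(a),-1.1+115*np.sin(a)]);th=np.linspace(0,6.3,80)
    for z,R,col in((76,34,(0,255,255)),(76,28,(0,255,255)),(66,18,(0,255,0)),(58,18,(0,0,255))):
        q=proj(s,np.c_[c0[0]+R*np.cos(th),c0[1]+R*np.sin(th),0*th+z]);q=((q+.5)*k-.5).astype(int)
        cv2.polylines(img,[q],True,col,1)
    u,v=(proj(s,[[*c0,70]])[0]*k).astype(int); out.append(img[v-200:v+200,u-195:u+195])
cv2.imwrite("pics/cmp.png",np.hstack(out))
```

```text
(no output)
```

View pics/cmp.png

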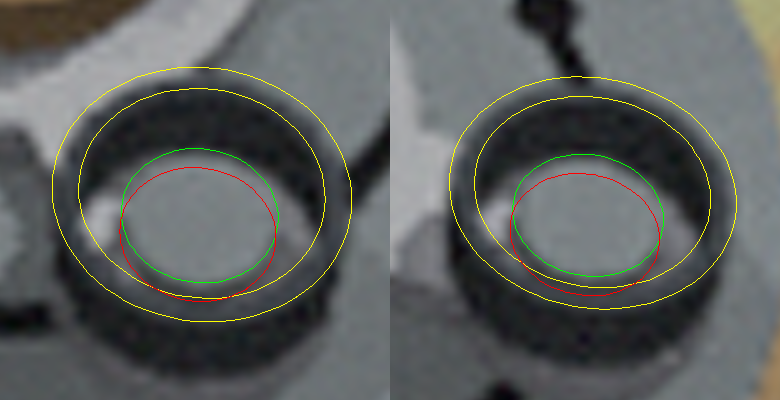

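The plunger head sits in the ring at the same depth as before the move, and the ring has shifted exactly one hole. Nothing else has moved, so I'm handing in.

```bash
python3 -c "
from rig import job,sense
print(sense()['contact_force'],sense()['clock']);print(job.sign_off())"
```

```text
[-0.18890154 -0.20205886 -0.37736557] 11.0667
the job is handed in; nothing more can be done
None
```

The table is one hole further counter-clockwise, with the plunger sprung out and locked there. I handed the job in at 11.1 s, with the hand clear and well off to the side.

**What I did:** With shut fingertips I pressed the plunger to its stop, about 10 mm of travel. The push force peaked at 57 N at the fingertips, below the 120 N wrist limit. I turned the table about 0.43 rad with the plunger held in. Then I raised the tips and pushed slowly on the inside wall of the guard ring until the table locked, when the side force rose from about 5 N to 19 N. Finally I lifted straight out.

**Last checks:**
- **Position:** In the scene and top pictures the ring stands over the next hole, at +45°.
- **Plunger:** Its head matches the fully-out height, just as in the picture from before the move. The model outlines sit 1 to 1.5 pixels off the scene picture in both cases, which fits the stated camera calibration error.
- **Surroundings:** The lamp base is still in place between its blocks. The dowel, collar and the other things I could see had not moved.
- **Contact:** The contact force at the end was about zero.

**Disagreement:** Triangulating the ring rim from my first readings gave 70 mm instead of 76 mm. The wrist camera, with the listed heights assumed, then gave the right ring and head sizes and the same centre, so I used that position.

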